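Snap a bearing cover home with a hand pusher and bed it in

TASK

Take the red-handled pusher out of its wooden stand and with it press the blue cover straight down into its bearing housing until it snaps fully home, then keep pressing with about 20 N for two seconds to bed it in. Never press the cover harder than 30 N, do not touch it with the gripper, and leave everything else on the bench alone. Then put the pusher back upright in its stand, let go of it and draw the gripper clear.

Things in the scene. Friction and masses are not known exactly. Their poses are not given: they have to be found in the camera images.
- housing: Aluminium bearing housing, block 84 x 84 mm, 50 mm high, rigidly clamped by dark toe clamps on its -x and +x sides (reach 71 mm from centre, 28 mm high). A round bore 46 mm wide, 30 mm deep, opens in its top; four spring balls 5 mm below the top face snap into the cover's groove. Origin: centre of its underside; z up.
- housing_face (a point): Centre of the bore's mouth, on the housing's flat top face, 50 mm above the bench. When home, the cover's flange lies on this face, a hard stop.
- cover: Blue anodised snap cover, loose: flange 60 mm wide, 5 mm thick, over a tapered plug 24.5 mm long. It starts level in the mouth of the bore, flange about 15 mm above the housing's face. Pressed at its middle, it resists ever more, up to 8 to 14 N; with the flange 3 to 7 mm above the face it snaps down by itself, else it stays proud. Origin: centre of the plug's underside; z up.
- cover_top (a point): Centre of the blue cover's flat top, marked by a white disc 28 mm wide: 5 mm above point housing_face when home, about 20 mm above it at the start.
- pusher: Hand pusher, 115 mm long, about 0.22 kg, upright in its stand: flat white foot 26 mm wide, 12 mm high; steel shank 16 mm thick up to 60 mm; red square grip 24 x 24 mm from 60 to 115 mm. Origin: centre of the foot's underside; z up along the shank to the grip; x and y square to the grip's flats.
- pusher_grip (a point): Centre of the pusher's red grip, on its axis, 88 mm above the foot's underside: take it here from above.
- stand: Pusher stand, a fixed pale wooden block 70 x 70 mm, 25 mm high, with one round hole 30 mm wide and 15 mm deep in its top (chamfered mouth). The pusher's foot stands on the hole's floor, 10 mm above the bench, with 2 mm play all round. Origin: centre of the block's underside.
- stand_hole0 (a point): Centre of the mouth of the stand's hole, 25 mm above the bench.
- housing_done: A second housing of the same size and clamps whose white cover (60 mm wide, top 55 mm above the bench) is already home: leave it alone. Origin: centre of its underside.
- spare_cover: Orange cover 60 mm wide, 30 mm high, lying upside down on the bench, plug up: leave it. Origin: centre of its underside.
- v_block: Dark steel V-block 60 x 50 x 55 mm: leave it. Origin: centre of its underside.
- ring_gauge: Dark steel ring 52 mm wide, 30 mm high: leave it. Origin: centre of its underside.
- marker: White and blue marker pen 130 mm long lying on the bench: leave it. Origin: underside, near its middle.
- magnet_base: Grey magnetic base block 60 x 50 x 59 mm with a red face and a black knob: leave it. Origin: centre of its underside.
- gauge_blocks: Wooden tray 90 x 130 mm, 36 mm high, with four steel gauge blocks: leave it. Origin: centre of its underside.
Not all that is in view belongs to the job. Of the things that look like the pusher, the middle-sized one is meant.

How it is judged:
On the way, in this order (a step that is already met when the one before it is completed fails the run):
1. the pusher is lifted out of its stand (z of pusher in the frame of stand above 0.03 m), for 0.2 s.
2. the blue cover is home in the housing and the pusher keeps 12 to 30 N on it for a second (z of cover_top in the frame of housing_face below 0.0068 m and horizontal distance between cover_top and housing_face below 0.003 m and angle between cover's own z axis and vertical below 0.04 rad and contact force between pusher and cover above 12 N), for 1 s.
At the end, for the whole second after the job is handed in: The blue cover lies home (top under 6.8 mm above the housing's face, centred within 3 mm, level within 0.04 rad); the pusher stands in the stand's hole (within 5 mm of its centre, foot under 13 mm above the bench, tilt under 0.08 rad); both at rest (z of cover_top in the frame of housing_face below 0.0068 m and horizontal distance between cover_top and housing_face below 0.003 m and angle between cover's own z axis and vertical below 0.04 rad and horizontal distance between pusher and stand_hole0 below 0.005 m and z of pusher in the frame of stand below 0.013 m and angle between pusher's own z axis and vertical below 0.08 rad and linear speed of each of pusher, cover below 0.01 m/s); the robot touches nothing.
It fails at once if the pusher presses the blue cover with more than 30 N (contact force between pusher and cover above 30 N).
It fails at once if the gripper touches the blue cover (contact force between any of the fingers, the arm and cover above 0.5 N).
It fails at once if the finished housing is pressed with the pusher or the gripper (contact force between any of pusher, the fingers, the arm and housing_done above 3 N).
It fails at once if a bystander is shifted by more than 15 mm (distance of any of spare_cover, v_block, ring_gauge, marker, magnet_base, gauge_blocks from where it was at the start of the episode above 0.015 m).
It also fails if it takes over 64 s, if anything falls off the work surface, if the arm or the gripper's body presses on something with over 40 N, if the wrist force passes 120 N, or if a joint passes its speed limit or range.

ROBOT

A 7-joint arm with a two-finger parallel gripper is mounted at the origin on the work surface. World frame = base frame: x ahead of the robot, y to its left, z up, the work surface at z = 0. Lengths are in m, angles in rad, forces in N, time in s.
With the tool pointing down it reaches from about 0.4 to 0.85 m from the base axis. Payload 4.5 kg.
Tool frame: the origin (TCP) lies where the fingers leave the gripper's body, on its centre line; the fingertips stand 64 mm ahead of it and the grasp point (between the pads) lies 45 mm ahead of it; z points along the fingers, y is the line along which they close (so a half turn about z gives the same grasp; the last joint's range is limited). The gripper opens to 88 mm and grips with 3 to 60 N. Pads are 18 mm wide; open, the fingers measure 123 mm over their backs; the gripper's body (75 mm by 187 mm) begins 45 mm behind the grasp point.
Start: joints at [1.16, 0.689, -0.195, 1.565, 0.157, 0.902, -0.215], TCP at [0.269, -0.564, 0.303] pointing down, gripper open.
Joint ranges: [-3.01, 3.01], [-0.46, 2.08], [-1.47, 1.51], [0.13, 2.56], [-1, 4.14], [0.04, 2.09], [-2.66, 2.66]. Speed limits (rad/s): [2.57, 2.57, 3.14, 3.14, 3.14, 3.14, 3.14].

INTERFACE

Orientations are given as a unit quaternion [x, y, z, w].
In Python, from plant import r gives the robot as it stands.
- The arm moves only by the tool play_rows, never from a script. Its arguments are lists of equal length, an entry for each row: "translation": the shift along the tool's x, y, z in m, a list of three; "delta_rot": the turn, a rotation vector about the tool's x, y, z in degrees, a list of three; "grip": the opening, from -1 (shut) to 1 (fully open). In form: {"translation": [[x, y, z], ...], "delta_rot": [[rx, ry, rz], ...], "grip": [grip, ...]}. A call has 1 to 20 rows; each row shifts and turns the commanded pose from where the row before left it, along the tool's axes as they then stand; what a row does not reach is not made up. A row lasts 1/8 s, in which the tool goes at most 62.5 mm and 10.7 degrees, less where a joint would pass 70% of its speed; a pose out of reach is approached as far as the arm can. A call with a gripper value outside its range is refused whole. The fingers move at their own pace and stop on an object; "squeeze" is the grip in N (left out, the last holds). Time passes only in rows, so rows that do not move let the fingers close. It gives the time, the measured TCP pose, the force, the opening and the grip force at its end, in the units of the state.
- r.get_state(): the state, without advancing time (a new reading comes with each control period).
- r.snapshot(name): name is "scene" or "top" or "wrist"; returns the picture (420x560x3 uint8, blue, green, red); there is no depth.
- r.get_calibration(name): a dict with "intrinsics" (3x3 intrinsics, pixels), "k1" (the pictures are not rectified: a ray, as slopes to the right and down, at radius r is drawn at 1 + k1 r^2 times it, then the intrinsics apply), "eye" and "rotation" of the camera in the world. Camera axes: x right, y up, looking along -z (the intrinsics and any distortion apply to the point x, -y, -z); pixel columns grow to the right and rows downward; lengths in m; the calibration is good to about 2 mm. A picture is of the moment at which its call begins: read the wrist's pose just before it. get_calibration takes no time and is no camera call; for the wrist camera it gives the pose at the moment of the call.
- r.finish_job(): hands the job in; it is judged then, once.
Trained networks look in the newest picture that a camera, given by its name, has taken for a name from the list of things; names that differ only in an ending like _2 or _b are one class to them, and where a whole thing is asked for, a point or a joint stands for the part that bears it (a point fixed in the world has none). Each returns a list of dicts, best first, with "confidence" (0 to 1); they miss things now and then, are a little off and sometimes report something else, mostly with a low value. They report only what shows in the picture. A call takes as long as a camera call. They do not tell look-alikes from the thing itself.
- r.look_for(camera, target): "point" ([x, y, z] in m, in world coordinates, good to about 4 mm: the middle of the surface that is visible of it).
- r.silhouettes(camera, target): "pixels" (420x560 bool, what is visible of it).
The state is a dict: "clock": time; "q": joint angles; "qd": joint speeds; "joint_torque": joint torques, N m; "tool_pos": TCP position; "eef_rot": TCP orientation; "contact_force": force on the tool from outside, world axes, zero at the start; "moment": the same for the moment, N m; "opening": opening from 0.0 (shut) to 1.0 (fully open); "finger_force": force on a finger pad.
Only numpy, scipy, OpenCV 4.12 (cv2) and the standard library are available. Lean on these libraries where they do the work, as an engineer would, in place of code of your own. Each camera call takes 0.05 s, during which the arm holds its last target. There are 200 camera calls.

## Working session

There is one attempt and no reset: what is moved stays moved. The work goes in short steps, Python scripts to look and compute and a tool call to move; the robot and the scene stay as the last step left them, time stands still between calls to the robot, and variables do not carry over. Pictures are saved under pics/ and viewed, at most 10 in all, crops included, and the job is handed in when it is done.

Besides the shell and the picture viewer there is one more tool, called after "Emit:" in YAML: its name, and indented under it one key for each argument. play_rows: Moves the arm, as the interface text tells. Its arguments: {"type":"object","properties":{"translation":{"type":"array","items":{"type":"array","items":{"type":"number"}}},"delta_rot":{"type":"array","items":{"type":"array","items":{"type":"number"}}},"grip":{"type":"array","items":{"type":"number"}},"squeeze":{"type":"number"}},"required":["translation","delta_rot","grip"]}

```bash
mkdir -p pics; ls; python3 - <<'E'
from plant import r
import cv2,numpy as np
s=r.get_state();print({k:np.round(v,3) for k,v in s.items()})
ims=[]
for c in("scene","top"):
    im=r.snapshot(c);cv2.imwrite(f"pics/{c}0.png",im)
    cal=r.get_calibration(c);print(c,np.round(cal['eye'],3))
    for t in("pusher","pusher_grip","cover","cover_top","stand","housing","housing_done"):
        print(t,[(np.round(d['point'],3).tolist(),round(d['confidence'],2)) for d in r.look_for(c,t)])
E
```

```text
pics
{'clock': np.float64(0.0), 'q': array([ 1.16 ,  0.69 , -0.195,  1.566,  0.157,  0.903, -0.215]), 'qd': array([ 0.001, -0.001, -0.001, -0.001,  0.001, -0.002, -0.002]), 'joint_torque': array([-0.0000e+00, -5.2756e+01, -1.2670e+00, -1.5343e+01, -5.3000e-02,
        7.0000e-03,  0.0000e+00]), 'tool_pos': array([ 0.269, -0.564,  0.302]), 'eef_rot': array([ 0.975,  0.221, -0.   , -0.001]), 'contact_force': array([-0.321, -0.46 ,  0.667]), 'moment': array([-0.004, -0.001,  0.04 ]), 'finger_force': np.float64(0.0), 'opening': np.float64(0.995)}
scene [0.909 0.495 0.981]
pusher [([0.513, 0.319, 0.102], 0.89), ([0.518, 0.399, 0.066], 0.68), ([0.482, 0.222, 0.112], 0.66)]
pusher_grip [([0.517, 0.401, 0.063], 0.75), ([0.485, 0.226, 0.115], 0.67), ([0.512, 0.318, 0.102], 0.66)]
cover [([0.598, -0.209, 0.067], 0.88), ([0.62, -0.186, 0.04], 0.53)]
cover_top [([0.601, -0.204, 0.063], 0.85), ([0.683, -0.371, 0.022], 0.74), ([0.44, -0.097, 0.017], 0.66)]
stand [([0.523, 0.325, 0.025], 0.59)]
housing [([0.617, -0.186, 0.043], 0.71)]
housing_done [([0.624, 0.048, 0.05], 0.58)]
top [0.413 0.011 1.319]
pusher [([0.507, 0.304, 0.117], 0.53), ([0.505, 0.394, 0.074], 0.52), ([0.772, 0.008, 0.012], 0.36)]
pusher_grip [([0.506, 0.308, 0.118], 0.73), ([0.604, -0.213, 0.069], 0.7), ([0.479, 0.214, 0.152], 0.57), ([0.508, 0.393, 0.072], 0.4)]
cover [([0.602, -0.209, 0.069], 0.78)]
cover_top [([0.604, -0.212, 0.066], 0.63), ([0.507, 0.304, 0.114], 0.51)]
stand [([0.501, 0.304, 0.026], 0.61)]
housing [([0.589, -0.205, 0.049], 0.75)]
housing_done [([0.61, 0.038, 0.051], 0.82), ([0.503, 0.301, 0.027], 0.36), ([0.506, 0.305, 0.115], 0.23)]
```

View pics/scene0.png

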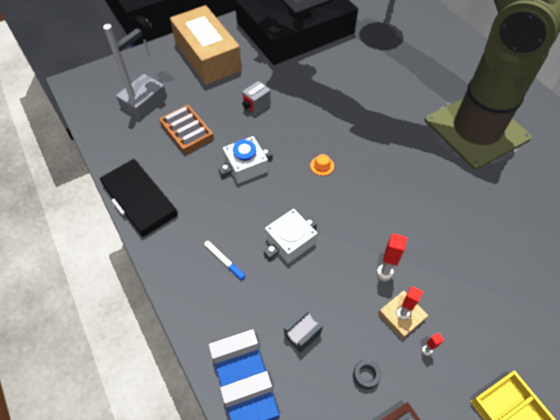

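View pics/top0.png

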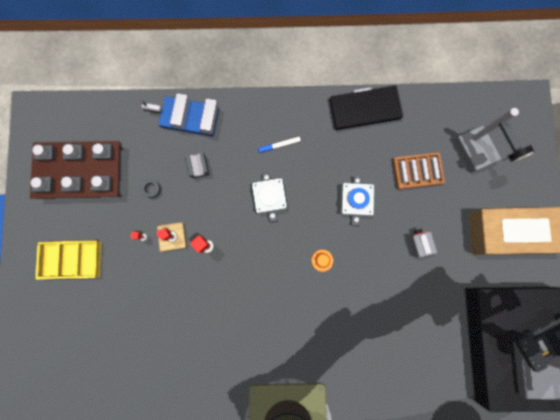

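Look-alikes: the large red-handled one at scene (395,250), the middle one in the wooden stand at (412,300), and the small one at (434,342). I choose the middle one, at about (0.507, 0.306). The blue cover is at scene (245,150). Next I move near the pusher for a close crop.

Emit:
play_rows:
  translation:
    - [0.04, -0.025, 0]
    - [0.04, -0.025, 0]
    - [0.04, -0.025, 0]
    - [0.04, -0.025, 0]
    - [0.04, -0.025, 0]
    - [0.04, -0.025, 0]
    - [0.04, -0.025, 0]
    - [0.04, -0.025, 0]
    - [0.04, -0.025, 0]
    - [0.016, -0.045, 0]
    - [0.016, -0.045, 0]
    - [0.016, -0.045, 0]
    - [0.016, -0.045, 0]
    - [0.016, -0.045, 0]
    - [0.016, -0.045, 0]
    - [0.016, -0.045, 0]
    - [0.016, -0.045, 0]
    - [0.016, -0.045, 0]
    - [0.016, -0.045, 0]
    - [0, 0, 0]
  delta_rot:
    - [0, 0, 0]
    - [0, 0, 0]
    - [0, 0, 0]
    - [0, 0, 0]
    - [0, 0, 0]
    - [0, 0, 0]
    - [0, 0, 0]
    - [0, 0, 0]
    - [0, 0, 0]
    - [0, 0, 0]
    - [0, 0, 0]
    - [0, 0, 0]
    - [0, 0, 0]
    - [0, 0, 0]
    - [0, 0, 0]
    - [0, 0, 0]
    - [0, 0, 0]
    - [0, 0, 0]
    - [0, 0, 0]
    - [0, 0, 0]
  grip: [1, 1, 1, 1, 1, 1, 1, 1, 1, 1, 1, 1, 1, 1, 1, 1, 1, 1, 1, 1]

```text
clock: 3.3
tool_pos: [0.4467, 0.2739, 0.3029]
eef_rot: [0.975, 0.224, 0.001, -0.002]
contact_force: [0.7, -1.0, -0.5]
opening: 1.001
finger_force: 0.0
```

```bash
cat > h.py <<'E'
from plant import r
import cv2,numpy as np
from scipy.spatial.transform import Rotation as R
def cam(n): 
    c=r.get_calibration(n);return np.array(c['intrinsics']),c['k1'],np.array(c['eye']),np.array(c['rotation'])
def proj(P,c):
    K,k1,e,Rm=c;p=(np.atleast_2d(P)-e)@Rm;s=np.c_[p[:,0],-p[:,1]]/-p[:,2:]
    s=s*(1+k1*(s**2).sum(1,keepdims=True));return s@K[:2,:2].T+K[:2,2]
def ray(uv,c,z):
    K,k1,e,Rm=c;d=(np.atleast_2d(uv)-K[:2,2])@np.linalg.inv(K[:2,:2]).T;s=d.copy()
    for _ in range(20): s=d/(1+k1*(s**2).sum(1,keepdims=True))
    v=np.c_[s[:,0],-s[:,1],-np.ones(len(s))]@Rm.T
    return e+v*((z-e[2])/v[:,2:])
def st():
    s=r.get_state();M=R.from_quat(s['eef_rot']).as_matrix()
    print('t',round(s['clock'],2),'pos',np.round(s['tool_pos'],4),'yaw_x',round(np.degrees(np.arctan2(M[1,0],M[0,0])),2),'z',np.round(M[:,2],4),'F',np.round(s['contact_force'],2),'open',round(s['opening'],3),'ff',round(s['finger_force'],1),'q',np.round(s['q'],2));return s,M
def go(T,M,p): print('tool shift',np.round(M.T@(np.array(T)-p),4))
E
python3 - <<'E'
from h import *
s,M=st();c=cam('wrist');im=r.snapshot('wrist');cv2.imwrite('pics/w1.png',im)
print('camoff tool',M.T@(c[2]-s['tool_pos']),'look',np.round(M.T@-c[3][:,2],3),'f',c[0][0,0])
print(proj([[.507,.306,.125],[.507,.306,.025]],c))
for t in("pusher","pusher_grip","stand"):
    print(t,[(np.round(d['point'],3).tolist(),round(d['confidence'],2)) for d in r.look_for('wrist',t)])
E
```

```text
t 3.3 pos [0.4467 0.2739 0.3029] yaw_x 25.93 z [ 4.0e-04  3.6e-03 -1.0e+00] F [ 0.7  -1.02 -0.49] open 1.001 ff 0.0 q [-0.58  0.55 -0.1   1.87  0.07  0.72 -1.83]Traceback (most recent call last):
  File "<stdin>", line 3, in <module>
IndexError: too many indices for array: array is 1-dimensional, but 2 were indexed
```

```bash
sed -i "s/np.array(c\['rotation'\])/R.from_quat(c['rotation']).as_matrix()/" h.py
python3 - <<'E'
from h import *
s,M=st();c=cam('wrist');im=r.snapshot('wrist');cv2.imwrite('pics/w1.png',im)
print('camoff tool',M.T@(c[2]-s['tool_pos']),'look',np.round(M.T@-c[3][:,2],3),'f',c[0][0,0])
print(proj([[.507,.306,.125],[.507,.306,.025]],c))
for t in("pusher","pusher_grip","stand"):
    print(t,[(np.round(d['point'],3).tolist(),round(d['confidence'],2)) for d in r.look_for('wrist',t)])
E
```

```text
t 3.35 pos [0.4473 0.2708 0.3027] yaw_x 25.71 z [ 1.e-04  8.e-04 -1.e+00] F [ 0.42 -0.53 -0.18] open 0.997 ff 0.0 q [-0.57  0.55 -0.09  1.88  0.08  0.72 -1.83]
camoff tool [ 0.07364757 -0.00012813 -0.08216664] look [-0.286  0.001  0.958] f 297.8667368099428
[[277.4821012  123.78085346]
 [279.37677455 122.24119143]]
pusher [([0.505, 0.316, 0.126], 0.7), ([0.508, 0.394, 0.083], 0.57)]
pusher_grip [([0.509, 0.396, 0.082], 0.98), ([0.51, 0.312, 0.123], 0.65), ([0.483, 0.225, 0.148], 0.59)]
stand [([0.515, 0.314, 0.028], 0.92)]
```

View pics/w1.png

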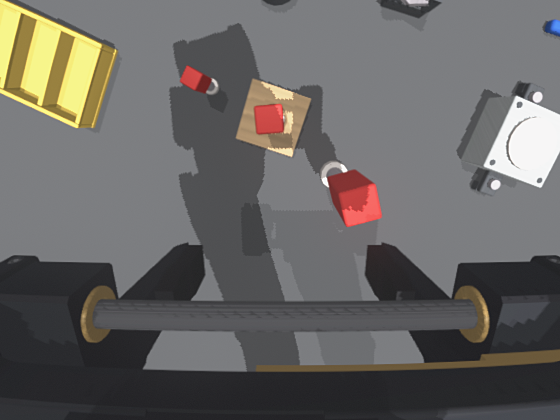

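The picture shows the middle pusher in its stand at (268,119), small one at (197,80), big one at (355,195). The grip's flats lie nearly along the image axes. Next I measure the corners.

```bash
python3 - <<'E'
from h import *
im=cv2.imread('pics/w1.png');c=cam('wrist')
b,g,rr=[im[...,i].astype(int) for i in range(3)]
m=((rr>90)&(rr-g>60)).astype(np.uint8)
n,l,s,ce=cv2.connectedComponentsWithStats(m)
for i in range(1,n):
    if s[i,4]>100: print(s[i],ce[i])
cr=im[70:240,170:395];cv2.imwrite('pics/w1c.png',cv2.resize(cr,None,fx=3.5,fy=3.5,interpolation=cv2.INTER_CUBIC))
E
```

```text
[180  65  31  28 510] [194.74313725  79.29019608]
[254 104  30  30 812] [268.72783251 118.54679803]
[ 328  170   54   57 2154] [354.66155989 197.72748375]
```

View pics/w1c.png

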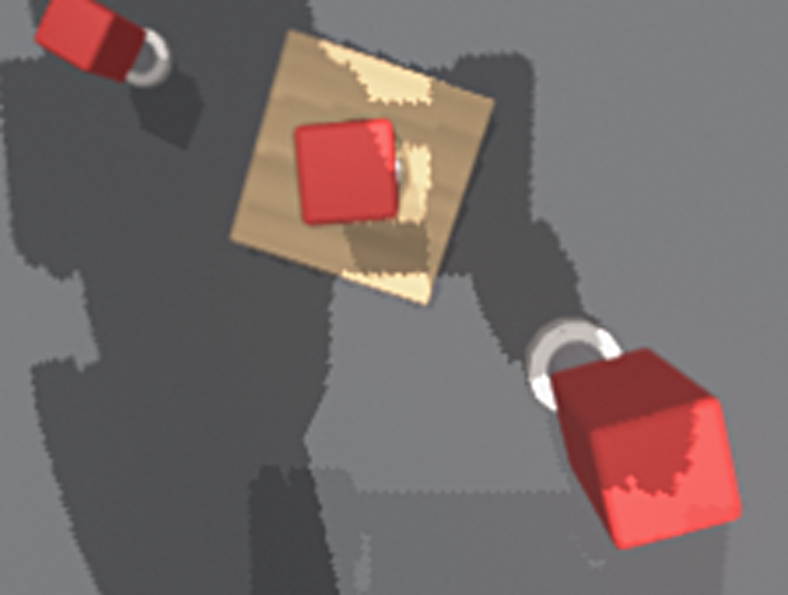

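```bash
python3 - <<'E'
from h import *
s,M=st();c=cam('wrist')
f=lambda a:np.array(a)/3.5+[170,70]-0.4
P=ray(f([(297,125),(393,120),(398,216),(304,224)]),c,.125)
print(P.mean(0),np.diff(np.r_[P,P[:1]],axis=0)[:,:2]*1e3)
for d in np.diff(np.r_[P,P[:1]],axis=0): print(np.degrees(np.arctan2(d[1],d[0]))%90,np.linalg.norm(d))
S=ray(f([(290,30),(494,100),(430,303),(232,240)]),c,.025);print('stand',S.mean(0))
for d in np.diff(np.r_[S,S[:1]],axis=0): print(np.degrees(np.arctan2(d[1],d[0]))%90,np.linalg.norm(d))
B=f([(592,430),(718,398),(741,517),(625,548)])
for z in(.13,.14,.15,.16,.17):
    Q=ray(B,c,z);print('big',z,Q.mean(0),np.linalg.norm(Q[0]-Q[1]),'foot',ray(f([(575,365)]),c,.014*z/.115)[0])
    print((M.T@(Q-[.508,.308,z]).T).T[:,:2].round(3).tolist())
E
```

```text
t 3.55 pos [0.4483 0.2672 0.3027] yaw_x 25.34 z [ 1.0e-04 -1.1e-03 -1.0e+00] F [-0.06 -0.03  0.45] open 1.0 ff 0.0 q [-0.57  0.55 -0.09  1.88  0.08  0.72 -1.83]
[0.50898236 0.30991247 0.125     ] [[ 10.76545889 -20.15774627]
 [-19.66547776 -10.61177953]
 [-11.48441578  19.8659633 ]
 [ 20.38443464  10.90356249]]
28.104920478045123 0.022852348669759527
28.35194846281368 0.02234593654734322
30.031995850652805 0.022946640354928497
28.142169993824545 0.023117371186357392
stand [0.50899154 0.31023394 0.025     ]
7.277185103552114 0.06969521638669603
8.20312020653435 0.06952494470205617
7.703179612600138 0.07048637306982779
7.550662321721842 0.07004072581576733
big 0.13 [0.47664932 0.20455092 0.13      ] 0.03246070711519782 foot [0.48066042 0.21319382 0.01582609]
[[-0.061, 0.06], [-0.053, 0.091], [-0.084, 0.1], [-0.093, 0.07]]
big 0.14 [0.47814685 0.20825461 0.14      ] 0.0311869147867703 foot [0.48077309 0.21347669 0.01704348]
[[-0.058, 0.058], [-0.05, 0.088], [-0.081, 0.096], [-0.089, 0.068]]
big 0.15 [0.47964437 0.21195829 0.15      ] 0.029913122458342746 foot [0.48088576 0.21375955 0.01826087]
[[-0.056, 0.056], [-0.048, 0.085], [-0.077, 0.093], [-0.085, 0.065]]
big 0.16 [0.4811419  0.21566198 0.16      ] 0.028639330129915243 foot [0.48099843 0.21404241 0.01947826]
[[-0.054, 0.054], [-0.046, 0.082], [-0.074, 0.089], [-0.081, 0.063]]
big 0.17 [0.48263943 0.21936567 0.17      ] 0.027365537801487736 foot [0.48111109 0.21432528 0.02069565]
[[-0.051, 0.052], [-0.044, 0.078], [-0.071, 0.086], [-0.078, 0.061]]
```

Emit:
play_rows:
  translation:
    - [0.025, -0.005, 0.01]
    - [0.025, -0.005, 0.01]
    - [0.025, -0.006, 0.01]
    - [0, 0, 0]
    - [0, 0, 0]
    - [0, 0, 0]
    - [0, 0, 0]
  delta_rot:
    - [0, 0, -1.1]
    - [0, 0, -1.1]
    - [0, 0, -1.1]
    - [0, 0, 0]
    - [0, 0, 0]
    - [0, 0, 0]
    - [0, 0, 0]
  grip: [0.2, 0.2, 0.2, 0.2, 0.2, 0.2, 0.2]

```text
clock: 4.42
tool_pos: [0.5076, 0.3162, 0.2732]
eef_rot: [0.969, 0.248, 0.0, 0.0]
contact_force: [-0.2, -1.1, -0.2]
opening: 0.598
finger_force: 0.0
```

```bash
python3 - <<'E'
from h import *
s,M=st();c=cam('wrist');im=r.snapshot('wrist');cv2.imwrite('pics/w2.png',im)
b,g,rr=[im[...,i].astype(int) for i in range(3)]
uv=proj([[.509,.313,.125]],c)[0];print(uv)
m=((rr>90)&(rr-g>60)).astype(np.uint8)
n,l,stt,ce=cv2.connectedComponentsWithStats(m)
i=min((i for i in range(1,n) if stt[i,4]>300),key=lambda i:np.linalg.norm(ce[i]-uv));print(stt[i],ce[i])
cn=cv2.findContours((l==i).astype(np.uint8),0,1)[0][0]
W=ray(cn[:,0].astype(float),c,.125)[:,:2]
(cx,cy),wh,a=cv2.minAreaRect((W*1e3).astype(np.float32));print('rect',cx,cy,wh,a)
u,v=ce[i].astype(int);cr=im[max(v-80,0):v+80,u-100:u+100];cv2.imwrite('pics/w2c.png',cv2.resize(cr,None,fx=3.5,fy=3.5,interpolation=cv2.INTER_CUBIC))
print(max(v-80,0),u-100)
for t in("pusher_grip","stand"): print(t,[(np.round(d['point'],3).tolist(),round(d['confidence'],2)) for d in r.look_for('wrist',t)])
go([.509,.313,.143],M,s['tool_pos'])
E
```

```text
t 4.42 pos [0.5076 0.3162 0.2732] yaw_x 28.76 z [ 3.e-04 -1.e-04 -1.e+00] F [-0.23 -1.09 -0.22] open 0.598 ff 0.0 q [-0.58  0.69 -0.1   1.68  0.09  0.78 -1.79]
[288.63231838 212.68410641]
[ 271  185   30   42 1157] [285.51685393 206.47796024]
rect 512.6806640625 318.0099182128906 (34.64912414550781, 23.53590965270996) 29.64704704284668
126 185
pusher_grip [([0.518, 0.315, 0.122], 0.84), ([0.513, 0.399, 0.083], 0.8), ([0.487, 0.224, 0.016], 0.63)]
stand [([0.521, 0.329, 0.031], 0.81)]
tool shift [-0.0003  0.0035  0.1302]
```

View pics/w2c.png

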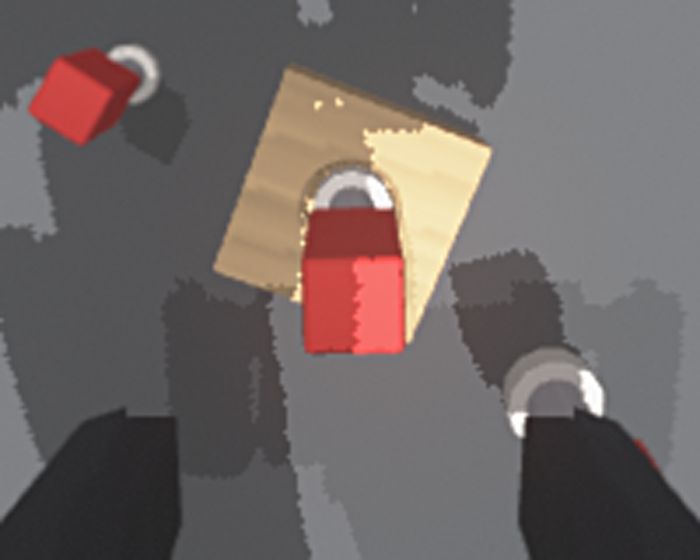

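The crop shows the middle pusher square to the image, with its top face centred at crop (354,305) and its foot in the stand's hole. The small one is upper left and the big one lower right, partly behind a finger.

```bash
python3 - <<'E'
from h import *
s,M=st();c=cam('wrist')
Rel=M.T@c[3];off=M.T@(c[2]-s['tool_pos']);print(off)
M0=R.from_quat([.969,.248,0,0]).as_matrix();a=np.radians(28.76);M0=np.array([[np.cos(a),np.sin(a),0],[np.sin(a),-np.cos(a),0],[0,0,-1]])
c0=(c[0],c[1],np.array([.5076,.3162,.2732])+M0@off,M0@Rel)
f=lambda a:np.array(a)/3.5+[185,126]-0.4
P=ray(f([(304,258),(404,257),(405,353),(303,354)]),c0,.125);print(P.mean(0))
for d in np.diff(np.r_[P,P[:1]],axis=0): print(np.degrees(np.arctan2(d[1],d[0]))%90,np.linalg.norm(d))
S=ray(f([(290,66),(492,150),(215,268)]),c0,.025);print('stand c',(S[1]+S[2])/2)
for k in(1,2): d=S[k]-S[0];print(np.linalg.norm(d))
T=(P.mean(0)*2+(S[1]+S[2])/2)/3
go([P.mean(0)[0],P.mean(0)[1],.145],M,s['tool_pos'])
E
```

```text
t 4.58 pos [0.5077 0.3166 0.273 ] yaw_x 28.79 z [ 2.e-04  0.e+00 -1.e+00] F [ 0.07 -0.23  0.21] open 0.6 ff 0.0 q [-0.58  0.69 -0.1   1.68  0.09  0.78 -1.79]
[ 0.07365736 -0.00012824 -0.08216027]
[0.50758834 0.31483326 0.125     ]
29.35502643817734 0.022896224138110217
30.21812231591028 0.02341622340760565
29.349375001282453 0.024015531764963686
27.479589408338388 0.023423745065487153
stand c [0.50787661 0.31538967 0.025     ]
0.06928940423243872
0.07039435551633702
tool shift [-0.0009  0.0015  0.128 ]
```

Emit:
play_rows:
  translation:
    - [-0.001, 0.0015, 0.032]
    - [0, 0, 0.032]
    - [0, 0, 0.032]
    - [0, 0, 0.032]
    - [0, 0, 0]
    - [0, 0, 0]
    - [0, 0, 0]
    - [0, 0, 0]
    - [0, 0, 0]
    - [0, 0, 0]
    - [0, 0, 0]
    - [0, 0, 0]
  delta_rot:
    - [0, 0, 0]
    - [0, 0, 0]
    - [0, 0, 0]
    - [0, 0, 0]
    - [0, 0, 0]
    - [0, 0, 0]
    - [0, 0, 0]
    - [0, 0, 0]
    - [0, 0, 0]
    - [0, 0, 0]
    - [0, 0, 0]
    - [0, 0, 0]
  grip: [0.2, 0.2, 0.2, 0.2, 0.2, 0.2, -1, -1, -1, -1, -1, -1]
  squeeze: 55

```text
clock: 6.08
tool_pos: [0.5079, 0.3151, 0.1452]
eef_rot: [0.969, 0.249, 0.0, -0.0]
contact_force: [-1.0, -0.6, 5.6]
opening: 0.27
finger_force: 54.8
```

```bash
python3 -c "
from h import *
s,M=st();print(s['moment'])"
```

```text
t 6.08 pos [0.5079 0.3151 0.1452] yaw_x 28.78 z [ 8.e-04  4.e-04 -1.e+00] F [-1.02 -0.63  5.64] open 0.27 ff 54.8 q [-0.59  0.87 -0.08  1.77  0.12  0.51 -1.82]
[-0.07839314  0.11283143 -0.00447975]
```

Emit:
play_rows:
  translation:
    - [0, 0, -0.01]
    - [0, 0, -0.03]
    - [0, 0, -0.04]
    - [0, 0, -0.045]
    - [0, 0, -0.045]
    - [-0.02, 0.042, 0]
    - [-0.02, 0.042, 0]
    - [-0.02, 0.042, 0]
    - [-0.02, 0.042, 0]
    - [-0.02, 0.042, 0]
    - [-0.02, 0.042, 0]
    - [-0.02, 0.042, 0]
    - [-0.02, 0.042, 0]
    - [-0.02, 0.042, 0]
    - [-0.02, 0.042, 0]
    - [-0.02, 0.042, 0]
    - [-0.02, 0.042, 0]
    - [0, 0, 0]
    - [0, 0, 0]
    - [0, 0, 0]
  delta_rot:
    - [0, 0, 0]
    - [0, 0, 0]
    - [0, 0, 0]
    - [0, 0, 0]
    - [0, 0, 0]
    - [0, 0, 0]
    - [0, 0, 0]
    - [0, 0, 0]
    - [0, 0, 0]
    - [0, 0, 0]
    - [0, 0, 0]
    - [0, 0, 0]
    - [0, 0, 0]
    - [0, 0, 0]
    - [0, 0, 0]
    - [0, 0, 0]
    - [0, 0, 0]
    - [0, 0, 0]
    - [0, 0, 0]
    - [0, 0, 0]
  grip: [-1, -1, -1, -1, -1, -1, -1, -1, -1, -1, -1, -1, -1, -1, -1, -1, -1, -1, -1, -1]

```text
clock: 8.57
tool_pos: [0.5401, -0.2405, 0.3147]
eef_rot: [0.968, 0.25, -0.0, -0.001]
contact_force: [0.3, -0.5, -1.1]
opening: 0.267
finger_force: 54.8
```

```bash
python3 - <<'E'
from h import *
s,M=st();c=cam('wrist');im=r.snapshot('wrist');cv2.imwrite('pics/w3.png',im)
np.savez('w3.npz',K=c[0],k=c[1],e=c[2],R=c[3])
hsv=cv2.cvtColor(im,cv2.COLOR_BGR2HSV)
blue=cv2.inRange(hsv,(100,120,50),(130,255,255))
n,l,stt,ce=cv2.connectedComponentsWithStats(blue)
for i in range(1,n):
    if stt[i,4]>300:
        print(stt[i],ce[i])
        cn=max(cv2.findContours((l==i).astype(np.uint8),cv2.RETR_EXTERNAL,1)[0],key=len)
        W=ray(cn[:,0].astype(float),c,.07)[:,:2];print(cv2.fitEllipse((W*1e3).astype(np.float32)))
for t in("cover","cover_top","housing"): print(t,[(np.round(d['point'],3).tolist(),round(d['confidence'],2)) for d in r.look_for('wrist',t)])
print(s['moment'])
E
```

```text
t 8.57 pos [ 0.5401 -0.2405  0.3147] yaw_x 28.93 z [-4.0e-04  1.2e-03 -1.0e+00] F [ 0.32 -0.51 -1.09] open 0.267 ff 54.8 q [ 0.44  0.63 -0.16  1.66  0.12  0.87 -0.84]
[ 259   96   55   57 1806] [286.13732004 123.8648948 ]
((599.5198974609375, -209.72857666015625), (57.13576889038086, 57.503631591796875), 99.10133361816406)
cover [([0.603, -0.208, 0.067], 0.88)]
cover_top [([0.6, -0.209, 0.064], 0.6)]
housing [([0.605, -0.208, 0.05], 0.74)]
[0.00760957 0.00798594 0.01529429]
```

View pics/w3.png

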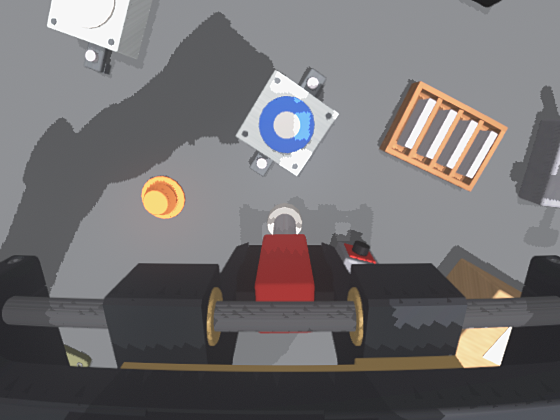

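The blue cover is at (286,124), the pusher's foot at (285,222) held straight in the fingers, the orange spare at (163,197), and the tray and the white finished housing are well off to the sides.

```bash
python3 - <<'E'
from h import *
s,M=st();d=np.load('w3.npz');c=(d['K'],d['k'],d['e'],d['R'])
a=np.radians(28.93);p=np.array([.5401,-.2405,.3147])
z=p[2]-.1352
th=np.linspace(0,2*np.pi,9)
print(proj(p+[0,0,-.1352+.012],c), 'foot ring',proj(np.c_[p[0]+.013*np.cos(th),p[1]+.013*np.sin(th),0*th+z+.012],c).round(1).tolist())
im=cv2.imread('pics/w3.png')[195:245,260:310].astype(int)
w=(im.min(2)>185)&(im.max(2)-im.min(2)<25);print(np.argwhere(w).min(0)+[195,260],np.argwhere(w).max(0)+[195,260])
for y in range(205,236,2): print(y,''.join('#' if im[y-195,x].min()>185 else '+' if im[y-195,x].min()>150 else '.' for x in range(50)))
go([.5995,-.2097,.213],M,s['tool_pos'])
E
```

```text
t 8.78 pos [ 0.5401 -0.2414  0.3149] yaw_x 28.87 z [ 0.e+00  2.e-04 -1.e+00] F [ 0.86 -1.03 -2.8 ] open 0.27 ff 54.8 q [ 0.44  0.63 -0.16  1.66  0.12  0.87 -0.84]
[[284.44939261 222.67263616]] foot ring [[293.2, 207.8], [279.5, 206.3], [268.8, 214.5], [267.5, 227.3], [276.0, 237.1], [289.3, 238.5], [299.9, 230.7], [301.6, 218.0], [293.2, 207.8]]
[207 268] [233 301]
205 ..................................................
207 .....................+####++......................
209 ...............+#################+................
211 .............#######################..............
213 ...........###########################+...........
215 .........+########+...........+########+..........
217 .........####+##+................#######+.........
219 ........+++++++...................+######.........
221 ........++++++.....................+######........
223 .......++++###.....................+#+++##........
225 .......+######......................+++++.........
227 .......+######......................##++++........
229 ........######......................#####.........
231 .........####+......................####..........
233 ..........+##.......................##+...........
235 ..................................................
tool shift [0.0673 0.0009 0.1019]
```

Emit:
play_rows:
  translation:
    - [0.0225, 0.001, 0]
    - [0.0225, 0, 0]
    - [0.0225, 0, 0]
    - [0, 0, 0.03]
    - [0, 0, 0.03]
    - [0, 0, 0.025]
    - [0, 0, 0.017]
    - [0, 0, 0]
    - [0, 0, 0]
    - [0, 0, 0]
  delta_rot:
    - [0, 0, 0]
    - [0, 0, 0]
    - [0, 0, 0]
    - [0, 0, 0]
    - [0, 0, 0]
    - [0, 0, 0]
    - [0, 0, 0]
    - [0, 0, 0]
    - [0, 0, 0]
    - [0, 0, 0]
  grip: [-1, -1, -1, -1, -1, -1, -1, -1, -1, -1]

```text
clock: 10.02
tool_pos: [0.6003, -0.2109, 0.2139]
eef_rot: [0.969, 0.249, 0.001, 0.001]
contact_force: [-0.1, 1.1, -2.0]
opening: 0.269
finger_force: 54.8
```

```bash
python3 -c "
from h import *
s,M=st();go([.5995,-.2097,.2052],M,s['tool_pos'])"
```

```text
t 10.03 pos [ 0.6003 -0.2109  0.2139] yaw_x 28.78 z [ 2.2e-03 -7.0e-04 -1.0e+00] F [-0.1   1.14 -2.02] open 0.269 ff 54.8 q [ 0.34  0.81 -0.14  1.61  0.15  0.73 -0.93]
tool shift [-0.0001 -0.0015  0.0087]
```

Emit:
play_rows:
  translation:
    - [0, -0.001, 0.004]
    - [0, 0, 0.003]
    - [0, 0, 0.002]
    - [0, 0, 0.001]
    - [0, 0, 0]
  delta_rot:
    - [0, 0, 0]
    - [0, 0, 0]
    - [0, 0, 0]
    - [0, 0, 0]
    - [0, 0, 0]
  grip: [-1, -1, -1, -1, -1]

```text
clock: 10.65
tool_pos: [0.5992, -0.2098, 0.203]
eef_rot: [0.969, 0.249, 0.0, 0.0]
contact_force: [-0.5, 0.7, 0.6]
opening: 0.268
finger_force: 54.8
```

Emit:
play_rows:
  translation:
    - [0, 0, 0.001]
    - [0, 0, 0.001]
    - [0, 0, 0.001]
    - [0, 0, 0]
  delta_rot:
    - [0, 0, 0]
    - [0, 0, 0]
    - [0, 0, 0]
    - [0, 0, 0]
  grip: [-1, -1, -1, -1]

```text
clock: 11.15
tool_pos: [0.5996, -0.21, 0.2002]
eef_rot: [0.969, 0.249, 0.001, 0.0]
contact_force: [-0.7, -0.4, 3.5]
opening: 0.267
finger_force: 54.8
```

Emit:
play_rows:
  translation:
    - [0, 0, 0.001]
    - [0, 0, 0.001]
    - [0, 0, 0.001]
    - [0, 0, 0]
  delta_rot:
    - [0, 0, 0]
    - [0, 0, 0]
    - [0, 0, 0]
    - [0, 0, 0]
  grip: [-1, -1, -1, -1]

```text
clock: 11.65
tool_pos: [0.5997, -0.21, 0.1976]
eef_rot: [0.969, 0.249, 0.001, 0.001]
contact_force: [-1.2, 0.7, 6.5]
opening: 0.269
finger_force: 54.8
```

Emit:
play_rows:
  translation:
    - [0, 0, 0.001]
    - [0, 0, 0.001]
    - [0, 0, 0]
  delta_rot:
    - [0, 0, 0]
    - [0, 0, 0]
    - [0, 0, 0]
  grip: [-1, -1, -1]

```text
clock: 12.02
tool_pos: [0.5988, -0.2098, 0.1941]
eef_rot: [0.969, 0.249, -0.0, -0.0]
contact_force: [-0.1, -0.0, -2.5]
opening: 0.269
finger_force: 54.8
```

It snapped: the force has dropped back to the free-hanging baseline. I go down gently onto the seated cover.

Emit:
play_rows:
  translation:
    - [0, 0, 0.001]
    - [0, 0, 0.001]
    - [0, 0, 0.001]
    - [0, 0, 0]
  delta_rot:
    - [0, 0, 0]
    - [0, 0, 0]
    - [0, 0, 0]
    - [0, 0, 0]
  grip: [-1, -1, -1, -1]

```text
clock: 12.52
tool_pos: [0.5991, -0.2098, 0.1915]
eef_rot: [0.969, 0.249, -0.0, -0.0]
contact_force: [1.0, -1.0, -2.4]
opening: 0.27
finger_force: 54.8
```

Emit:
play_rows:
  translation:
    - [0, 0, 0.0005]
    - [0, 0, 0.0005]
    - [0, 0, 0.0005]
    - [0, 0, 0]
  delta_rot:
    - [0, 0, 0]
    - [0, 0, 0]
    - [0, 0, 0]
    - [0, 0, 0]
  grip: [-1, -1, -1, -1]

```text
clock: 13.02
tool_pos: [0.5992, -0.2099, 0.1903]
eef_rot: [0.969, 0.249, 0.0, 0.0]
contact_force: [0.4, -0.2, -1.6]
opening: 0.27
finger_force: 54.8
```

Emit:
play_rows:
  translation:
    - [0, 0, 0.0005]
    - [0, 0, 0.0005]
    - [0, 0, 0]
  delta_rot:
    - [0, 0, 0]
    - [0, 0, 0]
    - [0, 0, 0]
  grip: [-1, -1, -1]

```text
clock: 13.4
tool_pos: [0.5992, -0.2098, 0.1902]
eef_rot: [0.969, 0.249, 0.0, 0.0]
contact_force: [-1.9, 0.9, 5.9]
opening: 0.273
finger_force: 54.8
```

Emit:
play_rows:
  translation:
    - [0, 0, 0.0005]
    - [0, 0, 0.0005]
    - [0, 0, 0]
  delta_rot:
    - [0, 0, 0]
    - [0, 0, 0]
    - [0, 0, 0]
  grip: [-1, -1, -1]

```text
clock: 13.78
tool_pos: [0.5993, -0.2098, 0.1902]
eef_rot: [0.969, 0.249, 0.0, 0.0]
contact_force: [-4.2, 1.3, 12.2]
opening: 0.269
finger_force: 54.8
```

Emit:
play_rows:
  translation:
    - [0, 0, 0.0004]
    - [0, 0, 0.0004]
    - [0, 0, 0]
  delta_rot:
    - [0, 0, 0]
    - [0, 0, 0]
    - [0, 0, 0]
  grip: [-1, -1, -1]

```text
clock: 14.15
tool_pos: [0.5993, -0.2098, 0.1902]
eef_rot: [0.969, 0.249, 0.0, 0.0]
contact_force: [-5.3, 1.7, 17.8]
opening: 0.268
finger_force: 54.8
```

About 20 N on the cover (17.8 N read plus the pusher's 2 N weight). I hold here for two seconds.

Emit:
play_rows:
  translation:
    - [0, 0, 0]
    - [0, 0, 0]
    - [0, 0, 0]
    - [0, 0, 0]
    - [0, 0, 0]
    - [0, 0, 0]
    - [0, 0, 0]
    - [0, 0, 0]
    - [0, 0, 0]
    - [0, 0, 0]
    - [0, 0, 0]
    - [0, 0, 0]
    - [0, 0, 0]
    - [0, 0, 0]
    - [0, 0, 0]
    - [0, 0, 0]
    - [0, 0, 0]
    - [0, 0, 0]
  delta_rot:
    - [0, 0, 0]
    - [0, 0, 0]
    - [0, 0, 0]
    - [0, 0, 0]
    - [0, 0, 0]
    - [0, 0, 0]
    - [0, 0, 0]
    - [0, 0, 0]
    - [0, 0, 0]
    - [0, 0, 0]
    - [0, 0, 0]
    - [0, 0, 0]
    - [0, 0, 0]
    - [0, 0, 0]
    - [0, 0, 0]
    - [0, 0, 0]
    - [0, 0, 0]
    - [0, 0, 0]
  grip: [-1, -1, -1, -1, -1, -1, -1, -1, -1, -1, -1, -1, -1, -1, -1, -1, -1, -1]

```text
clock: 16.4
tool_pos: [0.5993, -0.2098, 0.1902]
eef_rot: [0.969, 0.249, 0.0, 0.0]
contact_force: [-5.3, 1.8, 17.5]
opening: 0.265
finger_force: 54.8
```

Emit:
play_rows:
  translation:
    - [0, 0, -0.003]
    - [0, 0, -0.01]
    - [0, 0, -0.03]
    - [0, 0, -0.04]
    - [0, 0, -0.042]
    - [-0.0225, 0, 0]
    - [-0.0225, 0, 0]
    - [-0.0225, 0, 0]
    - [0, 0, 0]
    - [0, 0, 0]
    - [0, 0, 0]
  delta_rot:
    - [0, 0, 0]
    - [0, 0, 0]
    - [0, 0, 0]
    - [0, 0, 0]
    - [0, 0, 0]
    - [0, 0, 0]
    - [0, 0, 0]
    - [0, 0, 0]
    - [0, 0, 0]
    - [0, 0, 0]
    - [0, 0, 0]
  grip: [-1, -1, -1, -1, -1, -1, -1, -1, -1, -1, -1]

```text
clock: 17.77
tool_pos: [0.5411, -0.2414, 0.3124]
eef_rot: [0.968, 0.249, 0.001, -0.0]
contact_force: [0.8, 0.7, -1.9]
opening: 0.267
finger_force: 54.8
```

```bash
python3 - <<'E'
from h import *
s,M=st();c=cam('wrist');im=r.snapshot('wrist');cv2.imwrite('pics/w4.png',im)
blue=cv2.inRange(cv2.cvtColor(im,cv2.COLOR_BGR2HSV),(100,120,50),(130,255,255))
n,l,stt,ce=cv2.connectedComponentsWithStats(blue);i=1+stt[1:,4].argmax()
cn=max(cv2.findContours((l==i).astype(np.uint8),cv2.RETR_EXTERNAL,1)[0],key=len)
for z in(.055,.07): print(z,cv2.fitEllipse((ray(cn[:,0].astype(float),c,z)[:,:2]*1e3).astype(np.float32)))
p=s['tool_pos'];th=np.linspace(0,2*np.pi,9)
print('foot pred',proj(np.c_[p[0]+.013*np.cos(th),p[1]+.013*np.sin(th),0*th+p[2]-.1232],c).round(1).tolist())
g=im[195:245,260:310].min(2)>185;print(np.argwhere(g).min(0)+[195,260],np.argwhere(g).max(0)+[195,260])
go([.5079,.3151,p[2]],M,p)
E
```

```text
t 17.77 pos [ 0.5411 -0.2414  0.3124] yaw_x 28.88 z [ 1.1e-03  5.0e-04 -1.0e+00] F [ 0.75  0.71 -1.93] open 0.267 ff 54.8 q [ 0.44  0.63 -0.16  1.66  0.13  0.86 -0.84]
0.055 ((599.3310546875, -209.98431396484375), (57.349693298339844, 57.50684356689453), 150.1200408935547)
0.07 ((599.6013793945312, -209.7955780029297), (54.81692886352539, 54.96714401245117), 150.1204071044922)
foot pred [[293.1, 208.0], [279.3, 206.5], [268.7, 214.7], [267.4, 227.5], [275.9, 237.3], [289.2, 238.7], [299.8, 230.9], [301.5, 218.2], [293.1, 208.0]]
[207 267] [233 301]
tool shift [ 2.397e-01 -5.033e-01  2.000e-04]
```

View pics/w4.png

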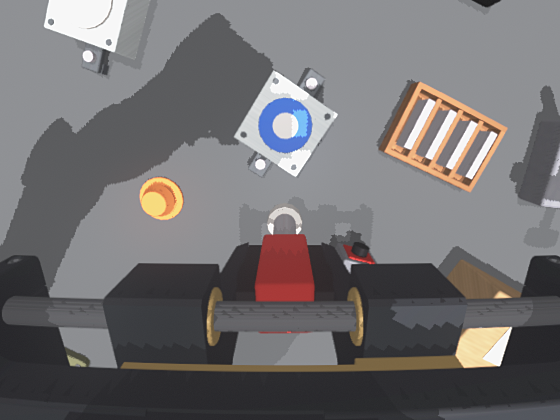

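The cover's blue ring at (286,125) now fits its true width at 55 mm height, so it is home. The pusher has not slipped. Back to the stand.

Emit:
play_rows:
  translation:
    - [0.02, -0.042, 0]
    - [0.02, -0.042, 0]
    - [0.02, -0.042, 0]
    - [0.02, -0.042, 0]
    - [0.02, -0.042, 0]
    - [0.02, -0.042, 0]
    - [0.02, -0.042, 0]
    - [0.02, -0.042, 0]
    - [0.02, -0.042, 0]
    - [0.02, -0.042, 0]
    - [0.02, -0.042, 0]
    - [0.02, -0.042, 0]
    - [0, 0, 0]
    - [0, 0, 0]
    - [0, 0, 0]
    - [0, 0, 0]
    - [0, 0, 0]
    - [0, 0, 0]
  delta_rot:
    - [0, 0, 0]
    - [0, 0, 0]
    - [0, 0, 0]
    - [0, 0, 0]
    - [0, 0, 0]
    - [0, 0, 0]
    - [0, 0, 0]
    - [0, 0, 0]
    - [0, 0, 0]
    - [0, 0, 0]
    - [0, 0, 0]
    - [0, 0, 0]
    - [0, 0, 0]
    - [0, 0, 0]
    - [0, 0, 0]
    - [0, 0, 0]
    - [0, 0, 0]
    - [0, 0, 0]
  grip: [-1, -1, -1, -1, -1, -1, -1, -1, -1, -1, -1, -1, -1, -1, -1, -1, -1, -1]

```text
clock: 20.08
tool_pos: [0.5077, 0.3147, 0.3124]
eef_rot: [0.969, 0.248, 0.0, 0.0]
contact_force: [0.4, -0.0, -2.7]
opening: 0.266
finger_force: 54.8
```

```bash
python3 -c "
from h import *
s,M=st();go([.5079,.3151,.1452],M,s['tool_pos'])"
```

```text
t 20.07 pos [0.5077 0.3147 0.3124] yaw_x 28.76 z [ 0. -0. -1.] F [ 0.38 -0.02 -2.73] open 0.266 ff 54.8 q [-0.57  0.64 -0.11  1.64  0.08  0.87 -1.78]
tool shift [ 0.0004 -0.0003  0.1672]
```

Descend to about 20 mm short of the hole's floor, settle, and check.

Emit:
play_rows:
  translation:
    - [0.0003, -0.0003, 0.03]
    - [0, 0, 0.04]
    - [0, 0, 0.04]
    - [0, 0, 0.03]
    - [0, 0, 0.007]
    - [0, 0, 0]
    - [0, 0, 0]
    - [0, 0, 0]
  delta_rot:
    - [0, 0, 0]
    - [0, 0, 0]
    - [0, 0, 0]
    - [0, 0, 0]
    - [0, 0, 0]
    - [0, 0, 0]
    - [0, 0, 0]
    - [0, 0, 0]
  grip: [-1, -1, -1, -1, -1, -1, -1, -1]

```text
clock: 21.08
tool_pos: [0.5083, 0.3157, 0.1666]
eef_rot: [0.969, 0.249, 0.001, -0.0]
contact_force: [-0.3, 0.3, -1.2]
opening: 0.266
finger_force: 54.8
```

```bash
python3 -c "
from h import *
s,M=st();go([.5079,.3151,.1452],M,s['tool_pos'])"
```

```text
t 21.07 pos [0.5083 0.3157 0.1666] yaw_x 28.78 z [ 0.0019  0.0012 -1.    ] F [-0.27  0.29 -1.25] open 0.266 ff 54.8 q [-0.58  0.84 -0.08  1.76  0.12  0.55 -1.81]
tool shift [-0.0007  0.0003  0.0214]
```

Emit:
play_rows:
  translation:
    - [-0.0004, 0.0003, 0.003]
    - [0, 0, 0.004]
    - [0, 0, 0.004]
    - [0, 0, 0.004]
    - [0, 0, 0.002]
    - [0, 0, 0.001]
    - [0, 0, 0]
  delta_rot:
    - [0, 0, 0]
    - [0, 0, 0]
    - [0, 0, 0]
    - [0, 0, 0]
    - [0, 0, 0]
    - [0, 0, 0]
    - [0, 0, 0]
  grip: [-1, -1, -1, -1, -1, -1, -1]

```text
clock: 21.95
tool_pos: [0.5076, 0.3149, 0.1474]
eef_rot: [0.969, 0.249, 0.0, 0.0]
contact_force: [1.3, 0.6, -1.7]
opening: 0.269
finger_force: 54.8
```

Emit:
play_rows:
  translation:
    - [0, 0, 0.001]
    - [0, 0, 0.001]
    - [0, 0, 0.0005]
    - [0, 0, 0]
  delta_rot:
    - [0, 0, 0]
    - [0, 0, 0]
    - [0, 0, 0]
    - [0, 0, 0]
  grip: [-1, -1, -1, -1]

```text
clock: 22.45
tool_pos: [0.5076, 0.3149, 0.1452]
eef_rot: [0.969, 0.249, 0.0, 0.0]
contact_force: [-0.6, -0.2, 2.1]
opening: 0.268
finger_force: 54.8
```

Floor contact at exactly the grasp height. Release, open to 53 mm, and draw straight up.

Emit:
play_rows:
  translation:
    - [0, 0, 0]
    - [0, 0, 0]
    - [0, 0, 0]
    - [0, 0, 0]
    - [0, 0, 0]
    - [0, 0, -0.01]
    - [0, 0, -0.03]
    - [0, 0, -0.04]
    - [0, 0, -0.05]
    - [0, 0, -0.04]
    - [-0.03, 0, 0]
    - [-0.03, 0, 0]
    - [0, 0, 0]
    - [0, 0, 0]
    - [0, 0, 0]
    - [0, 0, 0]
  delta_rot:
    - [0, 0, 0]
    - [0, 0, 0]
    - [0, 0, 0]
    - [0, 0, 0]
    - [0, 0, 0]
    - [0, 0, 0]
    - [0, 0, 0]
    - [0, 0, 0]
    - [0, 0, 0]
    - [0, 0, 0]
    - [0, 0, 0]
    - [0, 0, 0]
    - [0, 0, 0]
    - [0, 0, 0]
    - [0, 0, 0]
    - [0, 0, 0]
  grip: [0, 0.2, 0.2, 0.2, 0.2, 0.2, 0.2, 0.2, 0.2, 0.2, 0.2, 0.2, 0.2, 0.2, 0.2, 0.2]

```text
clock: 24.45
tool_pos: [0.4555, 0.2863, 0.3147]
eef_rot: [0.969, 0.249, 0.0, -0.0]
contact_force: [0.7, 0.6, -0.0]
opening: 0.603
finger_force: 0.0
```

```bash
python3 - <<'E'
from h import *
s,M=st();c=cam('wrist');im=r.snapshot('wrist');cv2.imwrite('pics/w5.png',im)
print(proj([[.5079,.3151,.125],[.5079,.3151,.025]],c))
E
```

```text
t 24.45 pos [0.4555 0.2863 0.3147] yaw_x 28.78 z [ 2.e-04  1.e-04 -1.e+00] F [ 0.69  0.59 -0.04] open 0.603 ff 0.0 q [-0.58  0.56 -0.11  1.82  0.09  0.77 -1.8 ]
[[284.2623959  134.16953922]
 [284.22425502 129.90403604]]
```

View pics/w5.png

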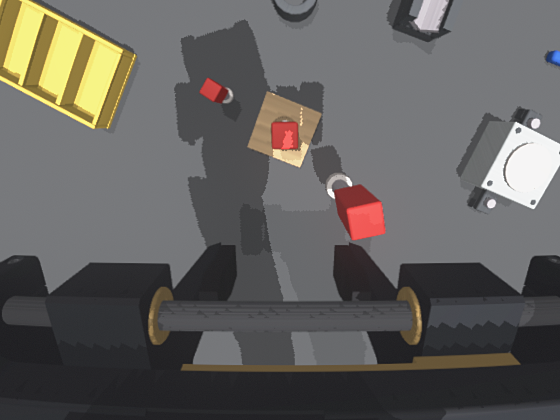

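The pusher stands upright in its stand at (285,135), where the prediction puts it at (284,134). The gripper is clear and nothing else has moved.

```bash
python3 -c "
from plant import r
print(r.finish_job())"
```

```text
the job is handed in; nothing more can be done
None
```

The job is handed in at about 24.5 s of the 64 s: the blue cover snapped home and was held at about 20 N for over two seconds, and the pusher is back upright in its stand with the gripper clear. No verdict was returned.

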